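# Prise open the slide case with a spatula

## Robot

A 6-joint arm with a two-finger parallel gripper is mounted at the origin on a cart in front of the work surface, level with it; the furniture and walls round the work are solid. World frame = base frame: x ahead of the robot, y to its left, z up, the work surface at z = 0. Lengths are in m, angles in rad, forces in N, time in s.
With the tool pointing down it reaches from about 0.35 to 0.775 m from the base axis. Payload 5.5 kg.
Tool frame: the origin (TCP) lies at the very end of the fingers, on their centre line; the grasp point (between the pads) lies 19 mm behind it; z points along the fingers, y is the direction in which the jaws open and shut (so a half turn about z gives the same grasp; the last joint's range is limited). The gripper opens to 85 mm and grips with 20 to 120 N. Pads are 22 mm wide; open, the fingers measure 114 mm over their backs; the gripper's body (76 mm by 85 mm) begins 54 mm behind the grasp point. The pads swing forward as they close: fully open they stand 13 mm farther back than shut.
Start: joints at [-1.467, 0.313, 0.046, 1.304, 0, 1.431], TCP at [0.139, -0.558, 0.21] pointing down, gripper open.
Joint ranges: [-2.76, 2.76], [-0.86, 1.69], [-1.03, 1.26], [-2.2, 2.34], [-1.47, 1.5], [-3.14, 3.14]. Speed limits (rad/s): [2.57, 2.57, 3.14, 3.14, 3.14, 3.14].

## Interface

Orientations are given as a rotation vector (axis times angle).
In Python, from plant import bot gives the robot as it stands.
- The arm moves only by the shell command python3 -m jog 'ROWS' [FORCE]. ROWS is JSON, a list of rows, each an object of numbers: "tx", "ty", "tz": the shift along the world's x, y, z in mm; "wx", "wy", "wz": the turn, a rotation vector about the world's x, y, z in units of 10 degrees (1.0 is 10 degrees); "fingers": the finger opening in mm, from 0 to 85.4. In form: [{"tx": .., "ty": .., "tz": .., "wx": .., "wy": .., "wz": .., "fingers": ..}, ...]. A call has 1 to 8 rows; each row shifts and turns the commanded pose from where the row before left it; what a row does not reach is not made up. A row lasts 1/8 s, in which the tool goes at most 62.5 mm and 10.7 degrees, less where a joint would pass 70% of its speed; a pose out of reach is approached as far as the arm can. A call is refused whole if a number of a shift passes 62.5 or a number of a turn 1, either way. A call with a gripper value outside its range is refused whole. The fingers move at their own pace and stop on an object; FORCE is the grip in N (left out, the last holds). Time passes only in rows, so rows that do not move let the fingers close. It gives the time, the measured TCP pose, the force and the opening at its end, in the units of the state.
- bot.observe(): the state, without advancing time (a new reading comes with each control period).
- bot.grab_frame(name): name is "scene" or "top" or "wrist"; returns the picture (420x560x3 uint8, red, green, blue); there is no depth.
- bot.calibration(name): a dict with "vfov" (degrees; the focal length in pixels is half the picture's height over the tangent of half this angle, whatever the lens; pixels are square), "cx", "cy" (the principal point, pixels), "R" (3x3) and "t" (3): a world point X has camera coordinates R X + t. Camera axes: x right, y down, z forward; pixel columns grow to the right and rows downward; lengths in m; the calibration is good to about 2 mm. A picture is of the moment at which its call begins: read the wrist's pose just before it. calibration takes no time and is no camera call; for the wrist camera it gives the pose at the moment of the call.
- bot.job_done(): hands the job in, once; it reports no verdict.
The state is a dict: "t": time; "joints": joint angles; "qd": joint speeds; "joint_torque": joint torques, N m; "tcp_pos": TCP position; "ee_rot": TCP orientation; "ft_force": force on the tool from outside, world axes, zero at the start; "ft_torque": the same for the moment, N m; "width": opening from 0.0 (shut) to 1.0 (fully open).
Only numpy, scipy, OpenCV 4.12 (cv2) and the standard library are available. Lean on these libraries where they do the work, as an engineer would, in place of code of your own. Each camera call takes 0.05 s, during which the arm holds its last target.

## Task

The blue cover of the grey slide case fits too snugly for fingers. Take the flat spatula from its green rest, push the blade into the notch at the front of the case and lever the cover up with it, keeping the gripper off the cover until the blade has it clearly ajar; then swing the cover right back to its stop. Lay the spatula back in both notches of its rest, and leave the other things where they stand.

Things in the scene. Friction and masses are not known exactly. Their poses are not given: they have to be found in the camera images.
- spatula_mid (a point): Centre of the handle of a flat spatula lying level on its rest. The black handle is a bar 110 long, 16 wide, 14 mm high; from its +x end a steel blade runs on along +x, 75 long, 15 wide, 2.5 mm thick, round-ended, at half the handle's height. x points to the blade's tip, z up. About 70 g; grasp it across the 16 mm width at mid-handle, between the ribs of the rest.
- spatula_tip (a point): The very end of the blade, 130 mm from the handle's centre along +x, at half the blade's thickness.
- case: Grey slide case, fixed to the worktop, origin at the centre of its underside: 100 deep (x) x 150 wide (y), rim 74 mm high, walls 6 mm. Its front with the pry notch looks along -x, the hinge is at the back. The rack of glass slides inside ends 38 mm above the worktop; above that the case is empty.
- notch (a point): Pry notch: middle of an opening 36 wide and 9 mm high right through the front wall, at the wall's outer face. Its solid floor (fulcrum) lies 4.5 mm below this point, 65 mm above the worktop; its roof is the closed cover's underside, 4.5 mm above this point. x points level into the case towards the hinge, z up.
- hinge (a point): Middle of the cover's hinge line, on the back rim, 74 mm above the worktop and 100 mm behind the notch along its x. The hinge line runs along y. Axes as for the notch.
- cover (a joint): Angle of the blue cover: 0 closed (level), grows as it opens upward and backward about the hinge line, stop at 1.8 rad (just past upright). A flat plate 100 x 150 x 8 mm, 120 g, no handle, flush with the case's walls. The hinge has friction, so the cover stays where it is left; lifting at the front edge takes about 2 N.
- cover_edge (a point): Middle of the lower front edge of the cover, 100 mm from the hinge line; it moves with the cover.
- rest_mid (a point): Where the handle's centre lies when the spatula is in its rest, 61 mm above the worktop; x runs along the rest. Green, fixed: base 110 x 70 x 6 mm, two ribs 8 mm thick, 42 mm either side of the middle along x, each with a notch 20 mm wide at its floor (54 mm above the worktop) and about 36 mm at its mouth (70 mm up). The blade may point either way.
- brown_bottle: Bystander: brown bottle with a black cap, 40 mm across, 85 mm tall. Origin at the centre of its underside.
- small_bottle: Bystander: small brown bottle with a pale cap, 28 mm across, 55 mm tall. Origin at the centre of its underside.
- white_bottle: Bystander: white bottle with a red cap, 34 mm across, 70 mm tall. Origin at the centre of its underside.
- dish: Bystander: clear round dish with lid, 69 mm across, 15 mm tall. Origin at the centre of its underside.
- syringe: Bystander: clear syringe with a blue tip, 120 mm long, lying flat. Origin at the centre of its underside.

How it is judged:
By the outcome, as a careful person would: the job done as asked, in the order asked, and still so for the second after the job is handed in, with the robot touching nothing.
It also fails if it takes over 59 s, if anything falls off the work surface, if the arm or the gripper's body presses on something with over 40 N, if the wrist force passes 120 N, or if a joint passes its speed limit or range.

## Working session

There is one attempt and no reset: what is moved stays moved. The work goes in short steps, Python scripts to look and compute and a shell command to move; the robot and the scene stay as the last step left them, time stands still between calls to the robot, and variables do not carry over. Pictures are saved under pics/ and viewed, and the job is handed in when it is done.

```bash
ls; mkdir -p pics
python3 - <<'E'
from plant import bot
import cv2, numpy as np
print(bot.observe())
for n in ("scene","top","wrist"):
    c=bot.calibration(n); print(n,c)
    cv2.imwrite(f"pics/{n}0.png",bot.grab_frame(n)[:,:,::-1])
E
```

```text
pics
{'t': 0.0, 'joints': array([-1.46660031e+00,  3.13997525e-01,  4.49686642e-02,  1.30362573e+00,
        1.69592404e-05,  1.43118341e+00]), 'qd': array([ 0.00192532, -0.00167842,  0.0007284 ,  0.0003522 ,  0.00018088,
       -0.0015006 ]), 'joint_torque': array([-4.46117137e-04, -4.80623031e+01,  2.98535156e+01,  1.91887363e-02,
       -3.92478796e-04, -7.50009036e-06]), 'tcp_pos': array([ 0.13873477, -0.55742944,  0.20920635]), 'ee_rot': array([-3.11643453e+00, -3.81800410e-01, -7.82765955e-05]), 'ft_force': array([ 0.34846179,  0.45975891, -0.46414047]), 'ft_torque': array([-0.02921634, -0.0037624 ,  0.03326518]), 'width': 1.0005875008215646}
scene {'vfov': 44.1088830536941, 'cx': 284.6413583382981, 'cy': 195.56461611116708, 'R': array([[ 0.67979463, -0.73338352, -0.00527972],
       [-0.49312214, -0.45173692, -0.74348121],
       [ 0.54287182,  0.50801808, -0.66873598]]), 't': array([-0.49316032,  0.28042896,  1.55206527])}
top {'vfov': 56.38783164663584, 'cx': 283.54067176270496, 'cy': 214.87072410864812, 'R': array([[ 0.01146037, -0.99986573,  0.01171227],
       [-0.98291194, -0.01341656, -0.18358683],
       [ 0.18371931, -0.00940815, -0.98293372]]), 't': array([-0.14037384,  0.56829338,  1.148401  ])}
wrist {'vfov': 64.17226705570009, 'cx': 280.96039162291135, 'cy': 209.44154705893234, 'R': array([[ 0.23977774, -0.97082678, -0.00141227],
       [-0.92527454, -0.228967  ,  0.30239234],
       [-0.29389395, -0.07120022, -0.9531825 ]]), 't': array([-0.57425527, -0.03784691,  0.38113706])}
```

View pics/scene0.png

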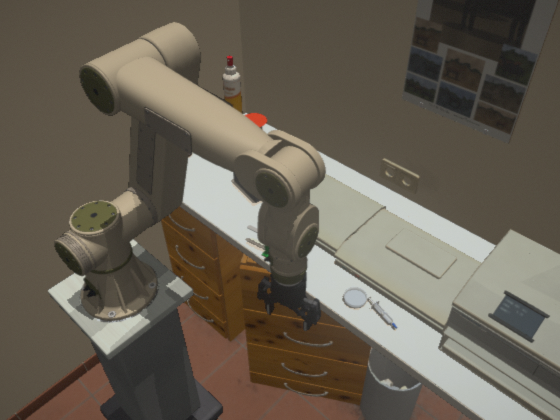

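View pics/top0.png

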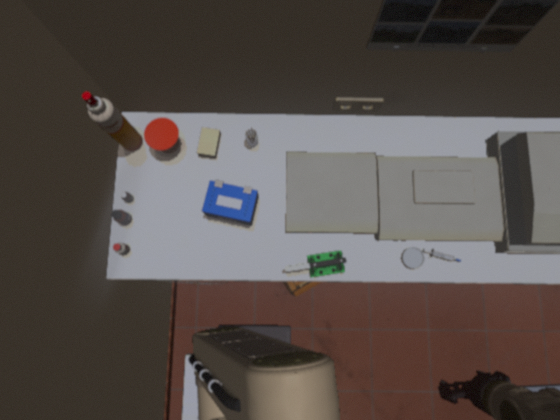

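View pics/wrist0.png

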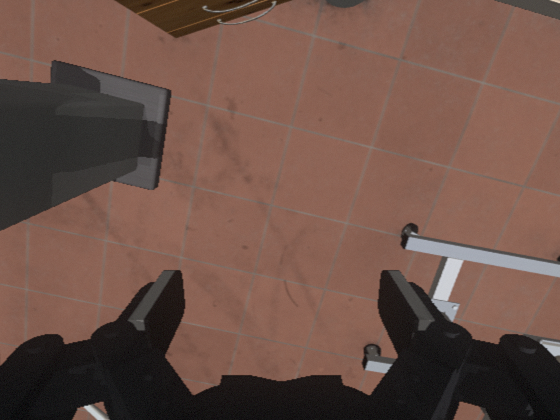

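Run:
```python
import cv2
im=cv2.imread("pics/top0.png")
a=cv2.resize(im[165:240,185:285],None,fx=6,fy=6,interpolation=cv2.INTER_CUBIC);cv2.imwrite("pics/z1.png",a)
a=cv2.resize(im[235:290,275:365],None,fx=8,fy=8,interpolation=cv2.INTER_CUBIC);cv2.imwrite("pics/z2.png",a)
```

```text
(no output)
```

View pics/z1.png

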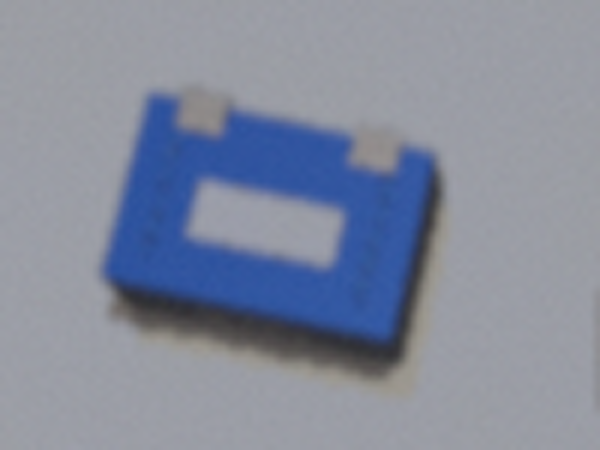

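View pics/z2.png

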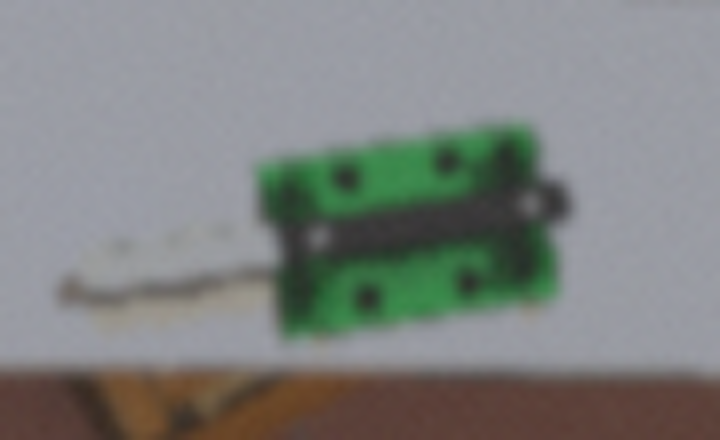

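```bash
cat > h.py <<'E'
import numpy as np, cv2
from plant import bot
from scipy.spatial.transform import Rotation as Rot
def cal(n):
    c=bot.calibration(n); c['f']=210/np.tan(np.radians(c['vfov'])/2); return c
def ray(c,uv,z):
    uv=np.atleast_2d(uv); d=np.c_[(uv[:,0]-c['cx'])/c['f'],(uv[:,1]-c['cy'])/c['f'],np.ones(len(uv))]@c['R']
    o=-c['R'].T@c['t']; return o+d*((z-o[2])/d[:,2])[:,None]
def proj(c,X):
    p=np.atleast_2d(X)@c['R'].T+c['t']; return np.c_[c['f']*p[:,0]/p[:,2]+c['cx'],c['f']*p[:,1]/p[:,2]+c['cy']]
def st():
    s=bot.observe(); R=Rot.from_rotvec(s['ee_rot']).as_matrix()
    print('t',round(s['t'],2),'tcp',s['tcp_pos'].round(4),'z',R[:,2].round(3),'y',R[:,1].round(3),'F',s['ft_force'].round(1),'w',round(s['width'],3),'q',s['joints'].round(2)); return s,R
E
python3 - <<'E'
from h import *
c=cal('top'); im=cv2.imread('pics/top0.png'); h=cv2.cvtColor(im,cv2.COLOR_BGR2HSV)
m=cv2.inRange(h,(100,120,60),(130,255,255)); m[:,:195]=0;m[:,270:]=0;m[:170]=0;m[240:]=0
m=cv2.morphologyEx(m,cv2.MORPH_CLOSE,np.ones((3,3)))
cs,_=cv2.findContours(m,cv2.RETR_EXTERNAL,cv2.CHAIN_APPROX_NONE);k=max(cs,key=cv2.contourArea)[:,0]
P=ray(c,k,.082); r=cv2.minAreaRect((P[:,:2]*1000).astype(np.float32)); print('cover',r)
print('box',cv2.boxPoints(r).round(1).tolist())
m=cv2.inRange(h,(45,90,40),(85,255,255)); m[:230]=0
cs,_=cv2.findContours(m,cv2.RETR_LIST,cv2.CHAIN_APPROX_NONE)
k=np.vstack([x[:,0] for x in cs]); 
for z in (.006,.07):
  P=ray(c,k,z); r=cv2.minAreaRect((P[:,:2]*1000).astype(np.float32)); print('rest',z,r)
# blade tip, handle end
print('tip',ray(c,[[275+62/8,235+290/8]],.061),'handle end',ray(c,[[275+570/8,235+198/8]],.061))
print('whitish pins?',ray(c,[[275+318/8,235+237/8],[275+530/8,235+202/8]],.068))
E
```

```text
cover ((604.5174560546875, 29.21356201171875), (148.88790893554688, 98.47107696533203), 78.4049072265625)
box [[541.2999877929688, -33.79999923706055], [637.7999877929688, -53.599998474121094], [667.7000122070312, 92.19999694824219], [571.2000122070312, 112.0]]
rest 0.006 ((426.8179626464844, -267.6425476074219), (65.1402816772461, 105.58519744873047), 10.001057624816895)
rest 0.07 ((422.7756652832031, -260.052978515625), (61.74748229980469, 100.08588409423828), 10.000975608825684)
tip [[ 0.39832537 -0.13276522  0.061     ]] handle end [[ 0.43465597 -0.32222239  0.061     ]]
whitish pins? [[ 0.41860824 -0.22727229  0.068     ]
 [ 0.43248349 -0.30611843  0.068     ]]
```

```bash
python3 -m jog '[{"tx":36,"ty":36,"tz":10,"wz":1,"fingers":50},{"tx":36,"ty":36,"tz":10,"wz":1},{"tx":36,"ty":36,"tz":10,"wz":1},{"tx":36,"ty":36,"tz":10,"wz":1},{"tx":36,"ty":36,"wz":1},{"tx":36,"ty":36,"wz":1},{"tx":36,"ty":36,"wz":1},{"tx":10,"ty":36,"wz":1}]' 80; python3 -c "
from h import *
st()"
```

```text
t 0.15 tcp [ 0.1387 -0.5576  0.2094] z [-0.     0.001 -1.   ] y [ 0.241 -0.97  -0.001] F [ 0.1 -0.2 -0. ] w 0.999 q [-1.47  0.31  0.05  1.3  -0.    1.43]validation failed for argument at $[0]...
```

```bash
python3 -m jog '[{"tx":36,"ty":36,"tz":10,"wx":0,"wy":0,"wz":1,"fingers":50},{"tx":36,"ty":36,"tz":10,"wx":0,"wy":0,"wz":1,"fingers":50},{"tx":36,"ty":36,"tz":10,"wx":0,"wy":0,"wz":1,"fingers":50},{"tx":36,"ty":36,"tz":10,"wx":0,"wy":0,"wz":1,"fingers":50},{"tx":36,"ty":36,"tz":0,"wx":0,"wy":0,"wz":1,"fingers":50},{"tx":36,"ty":36,"tz":0,"wx":0,"wy":0,"wz":1,"fingers":50},{"tx":36,"ty":36,"tz":0,"wx":0,"wy":0,"wz":1,"fingers":50},{"tx":10,"ty":36,"tz":0,"wx":0,"wy":0,"wz":1,"fingers":50}]' 80; python3 -c "
from h import *
st()"
```

```text
t: 1.15
tcp_pos: [0.4023, -0.2686, 0.2497]
ee_rot: [-2.135, -2.305, -0.001]
ft_force: [0.1, -0.3, 0.1]
width: 0.589
t 1.15 tcp [ 0.4023 -0.2686  0.2497] z [ 0.  0. -1.] y [0.997 0.077 0.   ] F [ 0.1 -0.3  0.1] w 0.589 q [-0.76  0.13 -0.1   1.35  0.    0.74]
```

```bash
python3 -c "
from h import *
cv2.imwrite('pics/w1.png',bot.grab_frame('wrist')[:,:,::-1]); np.save('w1.npy',bot.calibration('wrist'),allow_pickle=True)
c=cal('wrist');print(-c['R'].T@c['t'])"
```

```text
[ 0.39649236 -0.18814716  0.41479757]
```

View pics/w1.png

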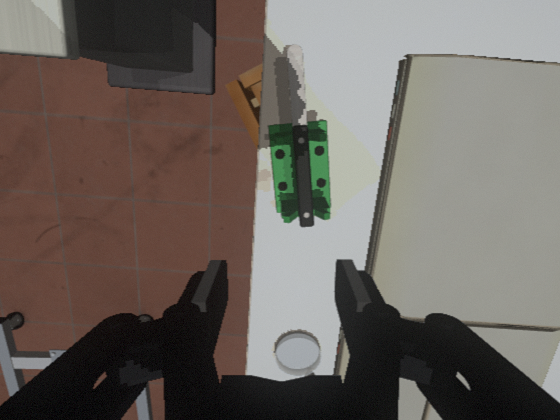

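Run:
```python
from h import *
im=cv2.imread('pics/w1.png')
cv2.imwrite('pics/z3.png',cv2.resize(im[30:240,240:350],None,fx=2.8,fy=2.8,interpolation=cv2.INTER_CUBIC))
cv2.imwrite('pics/z4.png',cv2.resize(im[110:235,240:350],None,fx=4.7,fy=4.7,interpolation=cv2.INTER_CUBIC))
c=cal('wrist'); h=cv2.cvtColor(im,cv2.COLOR_BGR2HSV)
m=((im.max(2)<70)&(h[:,:,1]<110)).astype(np.uint8)*255; m[:118]=0;m[232:]=0;m[:,:285]=0;m[:,:285]=0;m[:,318:]=0
m=cv2.morphologyEx(m,cv2.MORPH_OPEN,np.ones((7,7)))
cs,_=cv2.findContours(m,cv2.RETR_EXTERNAL,cv2.CHAIN_APPROX_NONE);k=max(cs,key=cv2.contourArea)[:,0]
P=ray(c,k,.068); r=cv2.minAreaRect((P[:,:2]*1000).astype(np.float32)); print('handle',r)
m=cv2.inRange(h,(45,90,30),(85,255,255));m[:110]=0;m[240:]=0
cs,_=cv2.findContours(m,cv2.RETR_LIST,cv2.CHAIN_APPROX_NONE)
k=np.vstack([x[:,0] for x in cs if len(x)>5])
P=ray(c,k,.006); print('rest',cv2.minAreaRect((P[:,:2]*1000).astype(np.float32)))
```

```text
handle ((423.16070556640625, -252.69784545898438), (34.66344451904297, 94.15748596191406), 4.952683925628662)
rest ((427.16204833984375, -267.494873046875), (68.20307922363281, 123.27261352539062), 9.866134643554688)
```

View pics/z4.png

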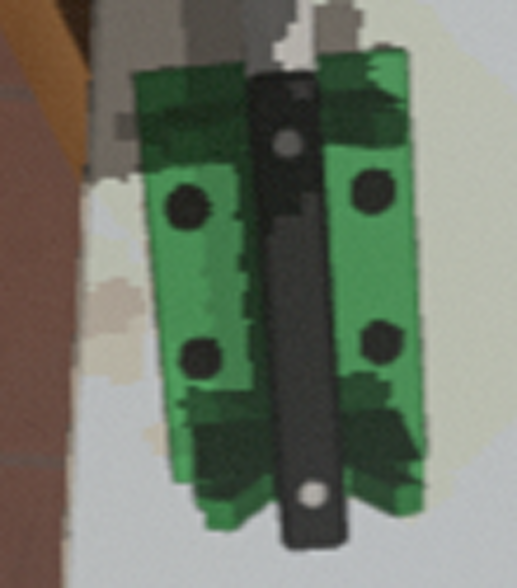

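View pics/z3.png

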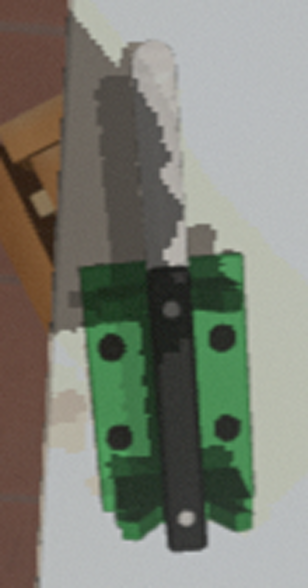

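Run:
```python
from h import *
c=cal('wrist')
f=lambda L,s,o:np.array(L)/s-0.5+0.5/s+np.array(o)
H=ray(c,f([(247,80),(320,72),(347,545),(285,548)],4.7,(240,110)),.068);print(H.round(4),H.mean(0))
a=(H[0]+H[1])/2;b=(H[2]+H[3])/2;print('len',np.linalg.norm(a-b),np.degrees(np.arctan2(*(a-b)[1::-1])))
T=ray(c,f([(152,40)],2.8,(240,30)),.062);print('tip',T)
S=ray(c,f([(187,207),(374,190),(201,357),(382,342)],4.7,(240,110)),.007);print('screws',S.round(4),S.mean(0)); d=S[0]+S[1]-S[2]-S[3];print(np.degrees(np.arctan2(d[1],d[0])))
```

```text
[[ 0.4091 -0.2082  0.068 ]
 [ 0.4246 -0.2053  0.068 ]
 [ 0.4423 -0.3118  0.068 ]
 [ 0.4279 -0.3138  0.068 ]] [ 0.42598622 -0.25978701  0.068     ]
len 0.10759035376849395 99.77585323657514
tip [[ 0.40396331 -0.13193245  0.062     ]]
screws [[ 0.3989 -0.2448  0.007 ]
 [ 0.4465 -0.2365  0.007 ]
 [ 0.4058 -0.284   0.007 ]
 [ 0.4532 -0.276   0.007 ]] [ 0.42610947 -0.26031558  0.007     ]
99.87142872620255
```

```bash
R='x'; python3 -m jog '[{"tx":3,"ty":1,"tz":-5,"wx":0,"wy":0,"wz":1,"fingers":50},{"tx":3,"ty":1,"tz":-5,"wx":0,"wy":0,"wz":1,"fingers":50},{"tx":3,"ty":1,"tz":-5,"wx":0,"wy":0,"wz":1,"fingers":50},{"tx":3,"ty":1,"tz":-5,"wx":0,"wy":0,"wz":1,"fingers":50},{"tx":3,"ty":1,"tz":-5,"wx":0,"wy":0,"wz":1,"fingers":50},{"tx":3,"ty":1,"tz":-5,"wx":0,"wy":0,"wz":1,"fingers":50},{"tx":3,"ty":1,"tz":-5,"wx":0,"wy":0,"wz":1,"fingers":50},{"tx":3,"ty":1.5,"tz":-5,"wx":0,"wy":0,"wz":1,"fingers":50}]'
python3 -m jog '[{"tx":0,"ty":0,"tz":-5,"wx":0,"wy":0,"wz":1,"fingers":50},{"tx":0,"ty":0,"tz":-5,"wx":0,"wy":0,"wz":1,"fingers":50},{"tx":0,"ty":0,"tz":-5,"wx":0,"wy":0,"wz":1,"fingers":50},{"tx":0,"ty":0,"tz":-5,"wx":0,"wy":0,"wz":1,"fingers":50},{"tx":0,"ty":0,"tz":-5,"wx":0,"wy":0,"wz":1,"fingers":50},{"tx":0,"ty":0,"tz":-5,"wx":0,"wy":0,"wz":1,"fingers":50},{"tx":0,"ty":0,"tz":-5,"wx":0,"wy":0,"wz":1,"fingers":50},{"tx":0,"ty":0,"tz":-5,"wx":0,"wy":0,"wz":1,"fingers":50}]'
python3 -m jog '[{"tx":0,"ty":0,"tz":-5,"wx":0,"wy":0,"wz":1,"fingers":45},{"tx":0,"ty":0,"tz":-5,"wx":0,"wy":0,"wz":1,"fingers":45},{"tx":0,"ty":0,"tz":0,"wx":0,"wy":0,"wz":0.55,"fingers":45}]'
python3 -c "
from h import *
st()"
```

```text
t: 2.2
tcp_pos: [0.4246, -0.2615, 0.2097]
ee_rot: [-0.158, -3.137, -0.001]
ft_force: [0.3, 0.6, 0.1]
width: 0.582
t: 3.2
tcp_pos: [0.4245, -0.2616, 0.1697]
ee_rot: [1.896, -2.505, -0.001]
ft_force: [0.5, 0.1, -0.1]
width: 0.588
t: 3.58
tcp_pos: [0.4242, -0.2613, 0.1594]
ee_rot: [2.4, -2.027, -0.002]
ft_force: [0.1, -1.1, -0.1]
width: 0.53
t 3.58 tcp [ 0.4242 -0.2613  0.1594] z [-0.001  0.001 -1.   ] y [-0.986 -0.167  0.001] F [ 0.1 -1.1 -0.1] w 0.53 q [-0.71  0.19 -0.24  1.14 -0.   -2.45]
```

```bash
python3 -m jog '[{"tx":1.8,"ty":1.3,"tz":-30,"wx":0,"wy":0,"wz":0.03,"fingers":45},{"tx":0,"ty":0,"tz":-40,"wx":0,"wy":0,"wz":0,"fingers":45},{"tx":0,"ty":0,"tz":-35,"wx":0,"wy":0,"wz":0,"fingers":45},{"tx":0,"ty":0,"tz":-12,"wx":0,"wy":0,"wz":0,"fingers":45},{"tx":0,"ty":0,"tz":0,"wx":0,"wy":0,"wz":0,"fingers":45}]'
python3 -c "
from h import *
st()
cv2.imwrite('pics/w2.png',bot.grab_frame('wrist')[:,:,::-1])"
```

```text
t: 4.2
tcp_pos: [0.4261, -0.26, 0.0428]
ee_rot: [2.402, -2.025, -0.003]
ft_force: [-0.2, 0.1, 0.0]
width: 0.525
t 4.2 tcp [ 0.4261 -0.26    0.0428] z [-0.001  0.001 -1.   ] y [-0.986 -0.169  0.001] F [-0.2  0.1  0. ] w 0.525 q [-0.71  0.29 -0.42  0.86 -0.   -2.45]
```

View pics/w2.png

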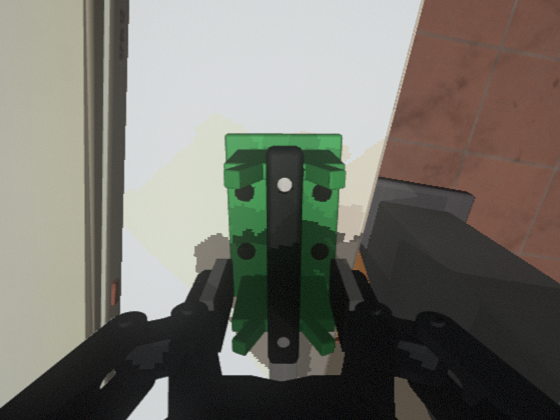

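The handle (column 284) sits centred between the fingers and parallel to them. Closing.

```bash
python3 -m jog '[{"tx":0,"ty":0,"tz":0,"wx":0,"wy":0,"wz":0,"fingers":5},{"tx":0,"ty":0,"tz":0,"wx":0,"wy":0,"wz":0,"fingers":5},{"tx":0,"ty":0,"tz":0,"wx":0,"wy":0,"wz":0,"fingers":5},{"tx":0,"ty":0,"tz":0,"wx":0,"wy":0,"wz":0,"fingers":5},{"tx":0,"ty":0,"tz":0,"wx":0,"wy":0,"wz":0,"fingers":5}]' 100
python3 -c "
from h import *
st()"
```

```text
t: 4.88
tcp_pos: [0.4273, -0.2611, 0.0448]
ee_rot: [2.402, -2.024, 0.004]
ft_force: [-1.5, 0.6, 6.1]
width: 0.12
t 4.88 tcp [ 0.4273 -0.2611  0.0448] z [ 0.002 -0.002 -1.   ] y [-0.986 -0.17  -0.001] F [-1.5  0.6  6.1] w 0.12 q [-0.71  0.29 -0.42  0.86 -0.   -2.45]
```

```bash
python3 -m jog '[{"tx":0,"ty":0,"tz":0,"wx":0,"wy":0,"wz":0,"fingers":5},{"tx":0,"ty":0,"tz":0,"wx":0,"wy":0,"wz":0,"fingers":5}]' 
python3 -c "
from h import *
st()
cv2.imwrite('pics/w3.png',bot.grab_frame('wrist')[:,:,::-1])"
```

```text
t: 5.12
tcp_pos: [0.4273, -0.2611, 0.0448]
ee_rot: [2.402, -2.024, 0.004]
ft_force: [-2.4, 0.0, 5.9]
width: 0.124
t 5.12 tcp [ 0.4273 -0.2611  0.0448] z [ 0.002 -0.002 -1.   ] y [-0.986 -0.17  -0.001] F [-2.4  0.   5.9] w 0.124 q [-0.71  0.29 -0.42  0.86 -0.   -2.45]
```

View pics/w3.png

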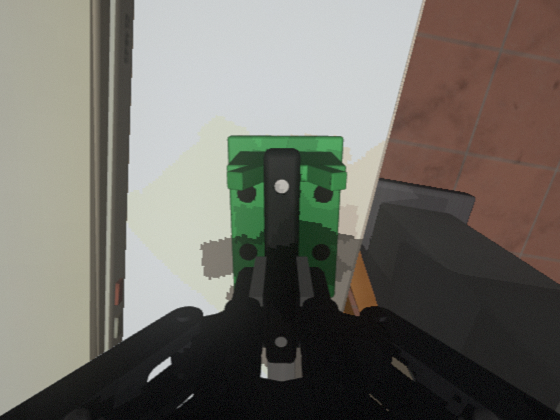

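```bash
python3 -m jog '[{"tx":0,"ty":0,"tz":20,"wx":0,"wy":0,"wz":0,"fingers":5},{"tx":0,"ty":0,"tz":40,"wx":0,"wy":0,"wz":0,"fingers":5},{"tx":0,"ty":0,"tz":45,"wx":0,"wy":0,"wz":0,"fingers":5},{"tx":0,"ty":0,"tz":30,"wx":0,"wy":0,"wz":0,"fingers":5}]' 
python3 -m jog '[{"tx":-3.2,"ty":27.9,"tz":0,"wx":0,"wy":0,"wz":-0.93,"fingers":5},{"tx":-3.2,"ty":27.9,"tz":0,"wx":0,"wy":0,"wz":-0.93,"fingers":5},{"tx":-3.2,"ty":27.9,"tz":0,"wx":0,"wy":0,"wz":-0.93,"fingers":5},{"tx":-3.2,"ty":27.9,"tz":0,"wx":0,"wy":0,"wz":-0.93,"fingers":5},{"tx":-3.2,"ty":27.9,"tz":0,"wx":0,"wy":0,"wz":-0.93,"fingers":5},{"tx":-3.2,"ty":27.9,"tz":0,"wx":0,"wy":0,"wz":-0.93,"fingers":5},{"tx":-3.2,"ty":27.9,"tz":0,"wx":0,"wy":0,"wz":-0.93,"fingers":5},{"tx":-3.2,"ty":27.9,"tz":0,"wx":0,"wy":0,"wz":-0.93,"fingers":5}]' 
python3 -m jog '[{"tx":-3.2,"ty":27.9,"tz":0,"wx":0,"wy":0,"wz":-0.93,"fingers":5},{"tx":-3.2,"ty":27.9,"tz":0,"wx":0,"wy":0,"wz":-0.93,"fingers":5},{"tx":-3.2,"ty":27.9,"tz":0,"wx":0,"wy":0,"wz":-0.93,"fingers":5},{"tx":-3.2,"ty":27.9,"tz":0,"wx":0,"wy":0,"wz":-0.93,"fingers":5},{"tx":0,"ty":0,"tz":0,"wx":0,"wy":0,"wz":0,"fingers":5}]' 
python3 -c "
from h import *
st()
cv2.imwrite('pics/w4.png',bot.grab_frame('wrist')[:,:,::-1])
cv2.imwrite('pics/s4.png',cv2.resize(bot.grab_frame('scene')[100:340,150:470,::-1],None,fx=2.4,fy=2.4))"
```

```text
t: 5.68
tcp_pos: [0.4273, -0.2608, 0.181]
ee_rot: [2.402, -2.024, 0.005]
ft_force: [0.1, -0.2, -1.6]
width: 0.122
t: 6.68
tcp_pos: [0.401, -0.0362, 0.1788]
ee_rot: [-0.681, 3.065, -0.001]
ft_force: [-0.4, -0.2, 0.3]
width: 0.118
t: 7.3
tcp_pos: [0.388, 0.0758, 0.1787]
ee_rot: [0.318, 3.124, 0.0]
ft_force: [-0.3, -0.3, -0.4]
width: 0.121
t 7.3 tcp [0.388  0.0758 0.1787] z [ 0.001  0.    -1.   ] y [0.201 0.98  0.   ] F [-0.3 -0.3 -0.4] w 0.121 q [-0.01 -0.02 -0.43  1.16  0.    0.19]
```

View pics/w4.png

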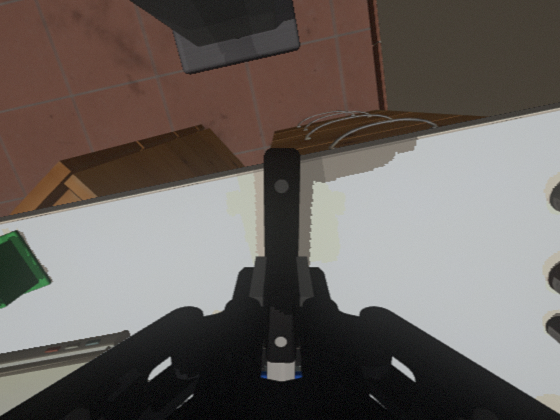

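View pics/s4.png

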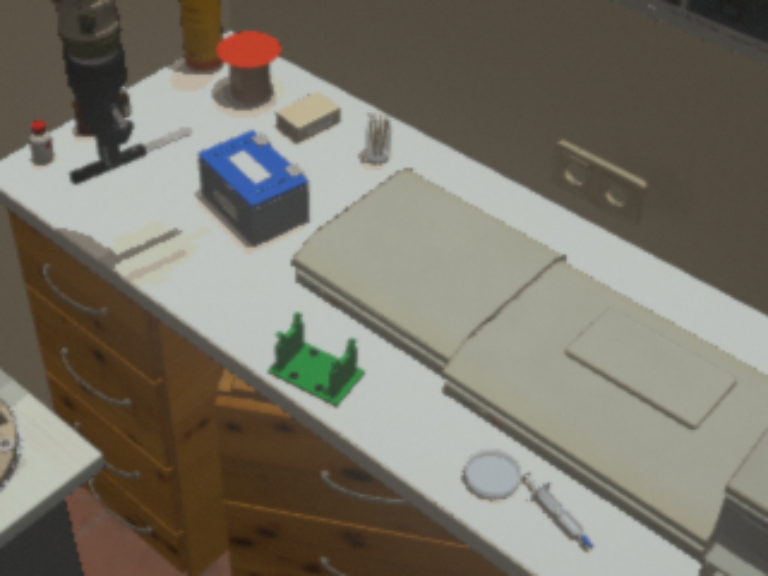

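```bash
python3 -m jog '[{"tx":1,"ty":-2,"tz":-30,"wx":0,"wy":0,"wz":0,"fingers":5},{"tx":0,"ty":0,"tz":-50,"wx":0,"wy":0,"wz":0,"fingers":5},{"tx":0,"ty":0,"tz":-30,"wx":0,"wy":0,"wz":0,"fingers":5},{"tx":0,"ty":0,"tz":-14,"wx":0,"wy":0,"wz":0,"fingers":5},{"tx":0,"ty":0,"tz":0,"wx":0,"wy":0,"wz":0,"fingers":5}]' 
python3 -c "
from h import *
st()
a=bot.grab_frame('scene')[:,:,::-1];cv2.imwrite('pics/s5.png',a)
cv2.imwrite('pics/s5z.png',cv2.resize(a[125:225,165:290],None,fx=6,fy=6,interpolation=cv2.INTER_CUBIC))
a=bot.grab_frame('top')[:,:,::-1];cv2.imwrite('pics/t5.png',a)
cv2.imwrite('pics/t5z.png',cv2.resize(a[165:285,185:295],None,fx=5,fy=5,interpolation=cv2.INTER_CUBIC))"
```

```text
t: 8.02
tcp_pos: [0.3884, 0.0717, 0.0533]
ee_rot: [-0.324, -3.123, 0.001]
ft_force: [0.4, -0.2, -0.3]
width: 0.12
t 8.03 tcp [0.3884 0.0717 0.0533] z [-0.002 -0.    -1.   ] y [ 0.205  0.979 -0.001] F [ 0.4 -0.2 -0.3] w 0.12 q [-0.02  0.09 -0.65  0.84 -0.    0.19]
```

View pics/s5z.png

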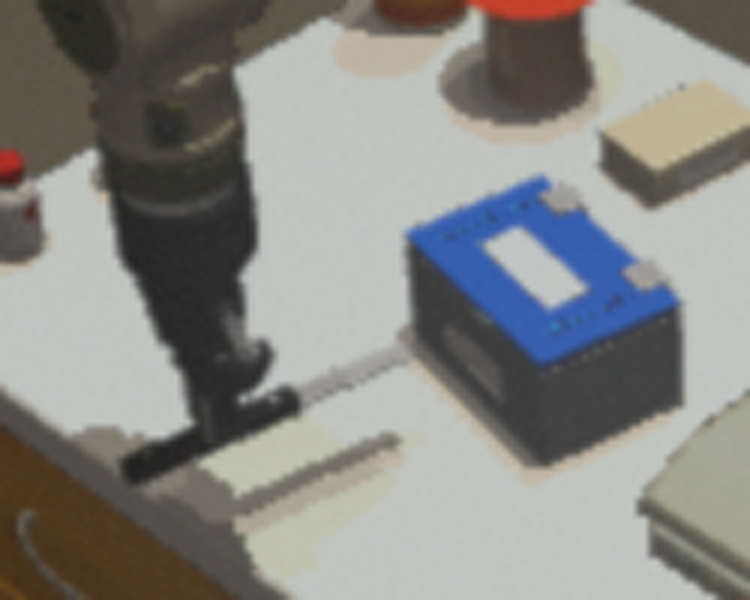

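View pics/t5z.png

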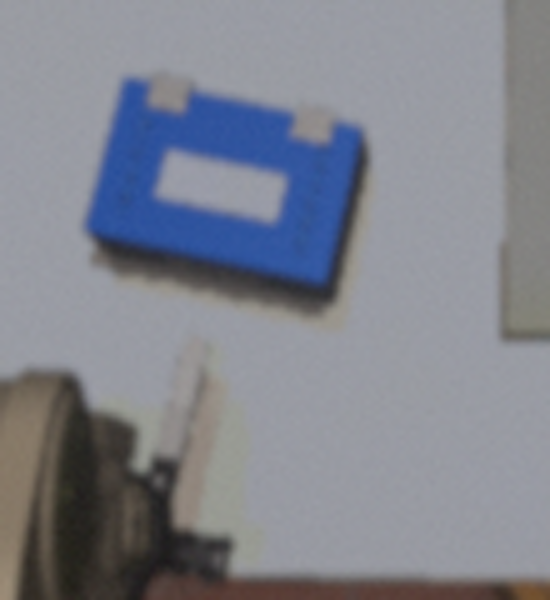

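Run:
```python
from h import *
cs,ct=cal('scene'),cal('top')
f=lambda L,s,o:np.array(L)/s-0.5+0.5/s+np.array(o)
S=f([(408,235),(543,362),(680,298),(543,178),(408,340),(298,393)],6,(165,125)); T=f([(87,232),(325,287),(362,125),(125,80),(203,340),(167,460)],5,(185,165))
P=lambda c:np.c_[c['R'],c['t']]
n=lambda c,u:((u-[c['cx'],c['cy']])/c['f']).T
X=cv2.triangulatePoints(P(cs),P(ct),n(cs,S),n(ct,T));X=(X[:3]/X[3]).T;print(X.round(4))
print('reproj',(proj(cs,X)-S).round(1).tolist(),(proj(ct,X)-T).round(1).tolist())
for nm,c,U in(('s',cs,S),('t',ct,T)):
  Q=ray(c,U[:4],.082);print(nm,Q.round(4)[:,:2].tolist(),Q.mean(0)); 
  d=Q[3]+Q[2]-Q[0]-Q[1];e=Q[0]+Q[3]-Q[1]-Q[2];print(np.degrees(np.arctan2(d[1],d[0])),np.degrees(np.arctan2(-e[0],e[1])),np.linalg.norm(d)/2,np.linalg.norm(e)/2)
  print(ray(c,U[4:],.0695))
```

```text
[[ 0.5721  0.1112  0.0841]
 [ 0.5413 -0.0328  0.0869]
 [ 0.6392 -0.0508  0.0851]
 [ 0.6669  0.0928  0.0828]
 [ 0.5073  0.0402  0.0831]
 [ 0.4375  0.059   0.0764]]
reproj [[0.2, -0.0], [-0.2, 0.0], [0.5, -0.1], [0.1, -0.0], [0.5, -0.1], [0.2, -0.0]] [[-0.2, 0.2], [0.1, -0.2], [-0.4, 0.5], [-0.1, 0.1], [-0.4, 0.5], [-0.2, 0.2]]
s [[0.5731, 0.1138], [0.5457, -0.0289], [0.6403, -0.0474], [0.6673, 0.0938]] [0.60659454 0.03282342 0.082     ]
-11.473095318657958 -10.875841761995689 0.09633983510876437 0.14454040096700665
[[0.51615929 0.05378833 0.0695    ]
 [0.44170313 0.06586515 0.0695    ]]
t [[0.5731, 0.1111], [0.5417, -0.032], [0.6414, -0.0517], [0.6675, 0.0928]] [0.60591765 0.03003465 0.082     ]
-11.083349438855043 -11.304454566561649 0.09888070296553439 0.14667389866218872
[[0.51059913 0.04106068 0.0695    ]
 [0.43865436 0.05956624 0.0695    ]]
```

```bash
python3 - <<'E'
from h import *
cs,ct=cal('scene'),cal('top')
p=np.array([.3884,.0717,.0695]);x=np.array([.979,-.205,0])
for dz in(-.01,0,.01):
  X=[p+x*.130+[0,0,dz],p+x*.055+[0,0,dz*.055/.13],p-x*.055-[0,0,dz*.055/.13]]
  print(dz,((proj(cs,X)+.4-[165,125])*6).round(0).tolist(),((proj(ct,X)+.4-[185,165])*5).round(0).tolist())
E
python3 - <<'E'
import cv2
a=cv2.imread('pics/s5.png')
cv2.imwrite('pics/s5y.png',cv2.resize(a[160:215,180:260],None,fx=10,fy=10,interpolation=cv2.INTER_NEAREST))
E
```

```text
-0.01 [[419.0, 360.0], [306.0, 402.0], [131.0, 467.0]] [[199.0, 334.0], [167.0, 454.0], [118.0, 639.0]]
0 [[418.0, 347.0], [305.0, 397.0], [132.0, 473.0]] [[197.0, 332.0], [166.0, 454.0], [119.0, 639.0]]
0.01 [[416.0, 334.0], [304.0, 391.0], [133.0, 479.0]] [[194.0, 329.0], [165.0, 453.0], [120.0, 639.0]]
```

View pics/s5y.png

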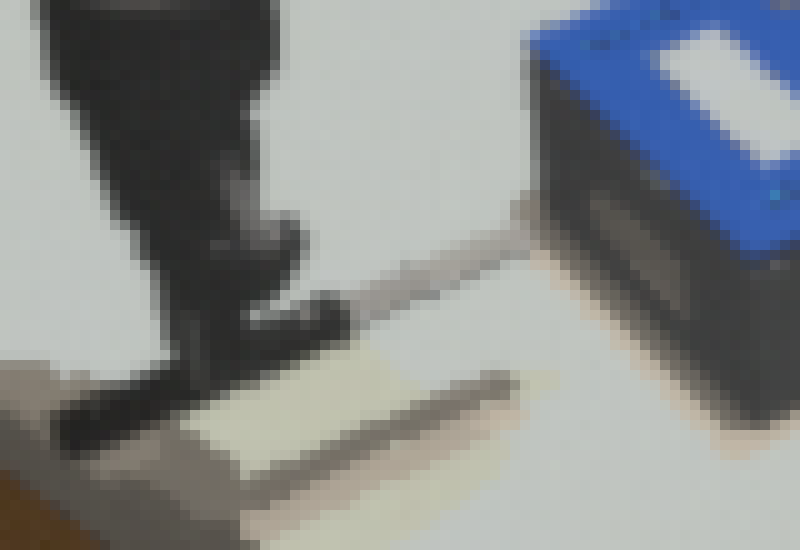

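```bash
python3 -m jog '[{"tx":0,"ty":6,"tz":1,"wx":0,"wy":0,"wz":0.05,"fingers":5},{"tx":14.2,"ty":-2.9,"tz":0,"wx":0,"wy":0,"wz":0,"fingers":5},{"tx":14.2,"ty":-2.9,"tz":0,"wx":0,"wy":0,"wz":0,"fingers":5},{"tx":10,"ty":-2,"tz":0,"wx":0,"wy":0,"wz":0,"fingers":5},{"tx":6,"ty":-1.2,"tz":0,"wx":0,"wy":0,"wz":0,"fingers":5},{"tx":6,"ty":-1.2,"tz":0,"wx":0,"wy":0,"wz":0,"fingers":5},{"tx":0,"ty":0,"tz":0,"wx":0,"wy":0,"wz":0,"fingers":5}]' 
python3 -c "
from h import *
st()
a=bot.grab_frame('scene')[:,:,::-1];cv2.imwrite('pics/s6.png',a)
cv2.imwrite('pics/s6y.png',cv2.resize(a[145:215,180:285],None,fx=7.5,fy=7.5,interpolation=cv2.INTER_NEAREST))
a=bot.grab_frame('top')[:,:,::-1];cv2.imwrite('pics/t6.png',a)
cv2.imwrite('pics/t6z.png',cv2.resize(a[165:285,185:295],None,fx=5,fy=5,interpolation=cv2.INTER_CUBIC))"
```

```text
t: 9.0
tcp_pos: [0.4399, 0.0683, 0.055]
ee_rot: [-0.31, -3.126, -0.0]
ft_force: [-0.6, -0.0, -1.0]
width: 0.121
t 9.0 tcp [0.4399 0.0683 0.055 ] z [-0.  0. -1.] y [0.197 0.98  0.   ] F [-0.6 -0.  -1. ] w 0.121 q [-0.03  0.18 -0.54  0.86  0.    0.17]
```

View pics/s6y.png

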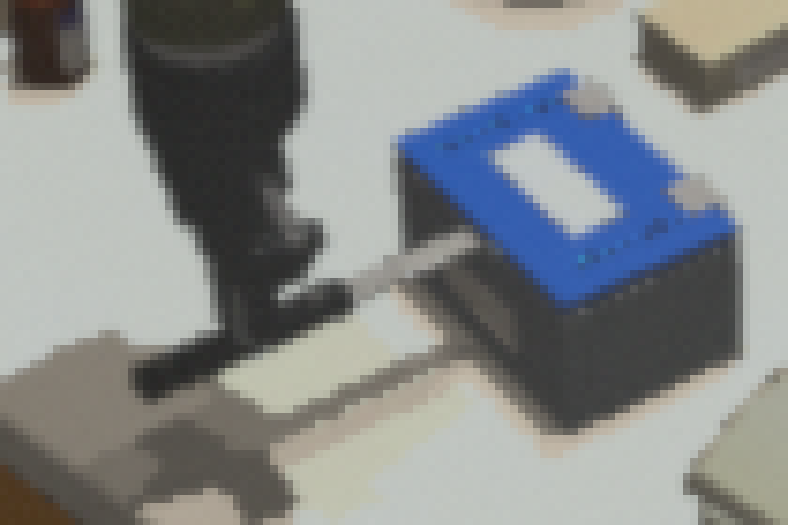

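View pics/t6z.png

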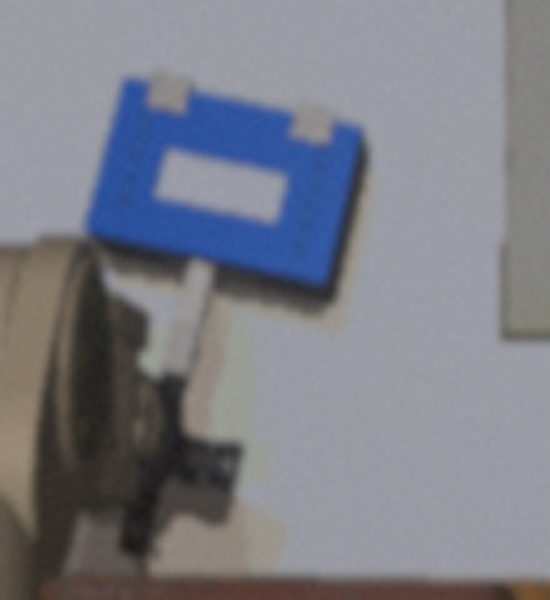

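```bash
python3 -m jog '[{"tx":6,"ty":-1.2,"tz":0,"wx":0,"wy":0,"wz":0,"fingers":5},{"tx":7,"ty":-1.4,"tz":0,"wx":0,"wy":0,"wz":0,"fingers":5},{"tx":7,"ty":-1.4,"tz":0,"wx":0,"wy":0,"wz":0,"fingers":5},{"tx":7,"ty":-1.4,"tz":0,"wx":0,"wy":0,"wz":0,"fingers":5},{"tx":0,"ty":0,"tz":0,"wx":0,"wy":0,"wz":0,"fingers":5}]' 
python3 -c "
from h import *
st()
a=bot.grab_frame('scene')[:,:,::-1];cv2.imwrite('pics/s7.png',a)
cv2.imwrite('pics/s7y.png',cv2.resize(a[145:215,180:285],None,fx=7.5,fy=7.5,interpolation=cv2.INTER_NEAREST))"
```

```text
t: 9.72
tcp_pos: [0.4674, 0.0628, 0.0551]
ee_rot: [0.311, 3.126, 0.0]
ft_force: [-1.0, -0.3, 0.1]
width: 0.116
t 9.72 tcp [0.4674 0.0628 0.0551] z [ 0.  0. -1.] y [0.197 0.98  0.   ] F [-1.  -0.3  0.1] w 0.116 q [-0.04  0.23 -0.48  0.87  0.    0.16]
```

View pics/s7y.png

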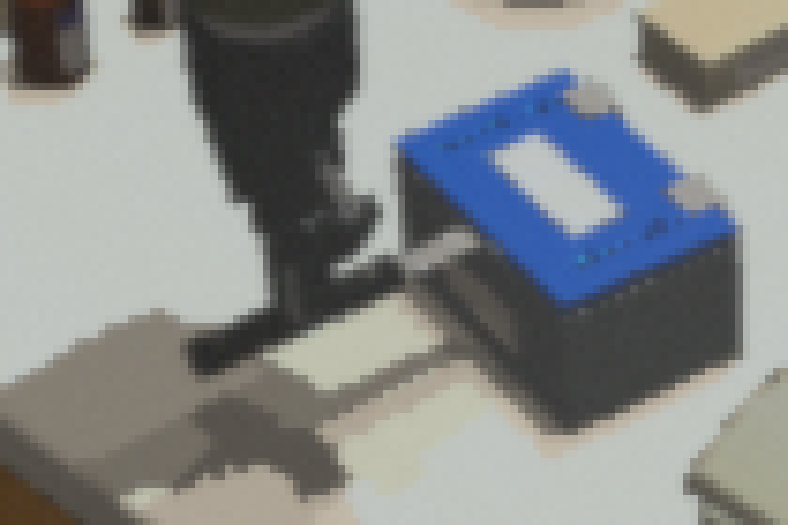

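```bash
python3 -m jog '[{"tx":1.7,"ty":-0.3,"tz":-12.6,"wx":-0.098,"wy":-0.49,"wz":0,"fingers":5},{"tx":0,"ty":0,"tz":0,"wx":0,"wy":0,"wz":0,"fingers":5}]' 
python3 -m jog '[{"tx":2.4,"ty":-0.5,"tz":-7.8,"wx":-0.098,"wy":-0.49,"wz":0,"fingers":5},{"tx":0,"ty":0,"tz":0,"wx":0,"wy":0,"wz":0,"fingers":5}]' 
python3 -m jog '[{"tx":3.1,"ty":-0.6,"tz":-7.6,"wx":-0.098,"wy":-0.49,"wz":0,"fingers":5},{"tx":0,"ty":0,"tz":0,"wx":0,"wy":0,"wz":0,"fingers":5}]' 
python3 -c "
from h import *
st()
a=bot.grab_frame('scene')[:,:,::-1];cv2.imwrite('pics/s8.png',a)
cv2.imwrite('pics/s8y.png',cv2.resize(a[145:215,180:285],None,fx=7.5,fy=7.5,interpolation=cv2.INTER_NEAREST))"
```

```text
t: 10.02
tcp_pos: [0.4649, 0.063, 0.0414]
ee_rot: [0.301, 3.044, -0.013]
ft_force: [0.3, -0.3, -0.2]
width: 0.119
t: 10.28
tcp_pos: [0.4685, 0.0624, 0.0343]
ee_rot: [0.292, 2.957, -0.025]
ft_force: [-0.2, 0.0, 0.1]
width: 0.116
t: 10.52
tcp_pos: [0.4722, 0.0617, 0.0267]
ee_rot: [0.284, 2.871, -0.037]
ft_force: [0.1, -0.2, 0.1]
width: 0.118
t 10.53 tcp [0.4722 0.0617 0.0267] z [ 0.25  -0.05  -0.967] y [ 0.196  0.981 -0.   ] F [ 0.1 -0.2  0.1] w 0.118 q [-0.01  0.09 -0.77  0.45 -0.05  0.19]
```

View pics/s8y.png

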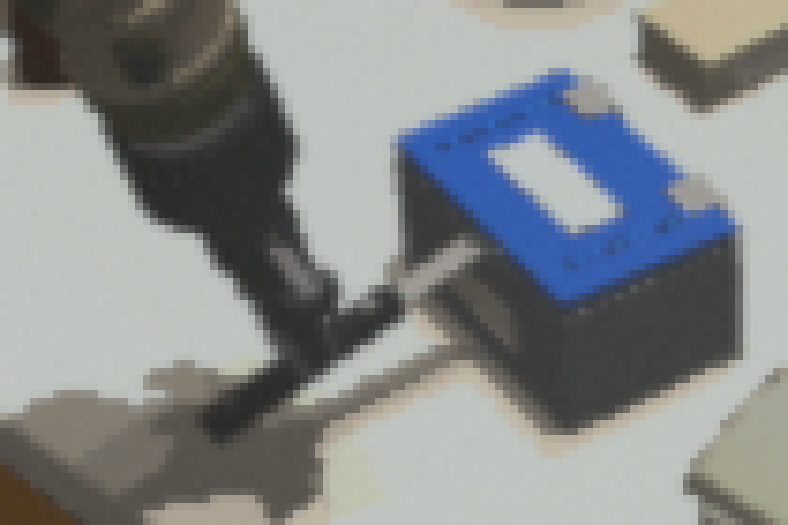

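```bash
python3 -m jog '[{"tx":6,"ty":-1.2,"tz":-3,"wx":-0.05,"wy":-0.25,"wz":0,"fingers":5},{"tx":2,"ty":-0.4,"tz":-4,"wx":-0.05,"wy":-0.25,"wz":0,"fingers":5},{"tx":0,"ty":0,"tz":0,"wx":0,"wy":0,"wz":0,"fingers":5}]' 
python3 -c "
from h import *
st()
a=bot.grab_frame('scene')[:,:,::-1];cv2.imwrite('pics/s9.png',a)
cv2.imwrite('pics/s9y.png',cv2.resize(a[145:215,180:285],None,fx=7.5,fy=7.5,interpolation=cv2.INTER_NEAREST))"
```

```text
t: 10.95
tcp_pos: [0.4818, 0.06, 0.0201]
ee_rot: [0.276, 2.781, -0.048]
ft_force: [-1.3, -0.4, -0.2]
width: 0.119
t 10.95 tcp [0.4818 0.06   0.0201] z [ 0.335 -0.067 -0.94 ] y [0.196 0.981 0.   ] F [-1.3 -0.4 -0.2] w 0.119 q [ 0.    0.07 -0.86  0.3  -0.07  0.19]
```

View pics/s9y.png

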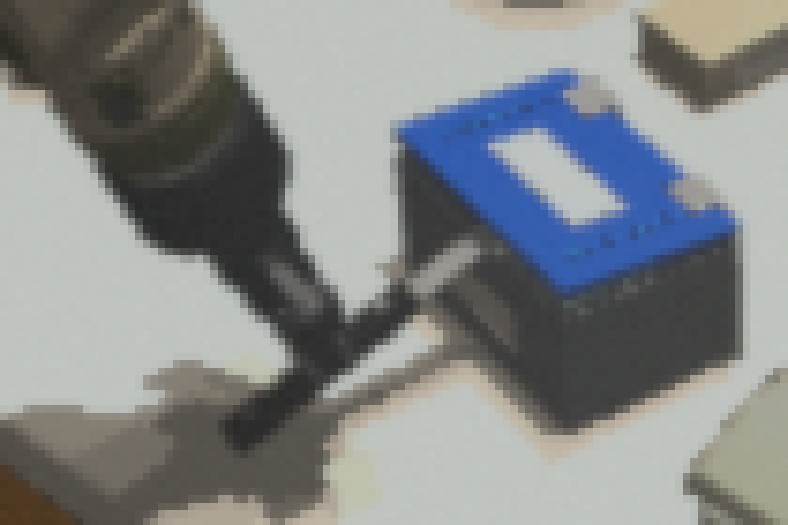

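```bash
python3 -m jog '[{"tx":0.3,"ty":0,"tz":7.5,"wx":0,"wy":0,"wz":0,"fingers":5},{"tx":0.3,"ty":0,"tz":7.5,"wx":0,"wy":0,"wz":0,"fingers":5},{"tx":-2.5,"ty":0.5,"tz":15.6,"wx":0.05,"wy":0.245,"wz":0,"fingers":5},{"tx":-2.5,"ty":0.5,"tz":15.6,"wx":0.05,"wy":0.245,"wz":0,"fingers":5},{"tx":0,"ty":0,"tz":0,"wx":0,"wy":0,"wz":0,"fingers":5}]' 
python3 -c "
from h import *
s,R=st()
a=bot.grab_frame('scene')[:,:,::-1];cv2.imwrite('pics/s10.png',a)
cv2.imwrite('pics/s10y.png',cv2.resize(a[125:215,180:285],None,fx=6.5,fy=6.5,interpolation=cv2.INTER_NEAREST))
b=np.cross(R[:,1],R[:,2]);b=-b if b[0]<0 else b
tip=s['tcp_pos']-.0162*R[:,2]+.13*b;h=np.array([.557,.041,.074])+.1*np.array([.98,-.197,0]);d=tip-h;print(tip,d@[.98,-.197,0],d[2])"
```

```text
t: 11.62
tcp_pos: [0.4801, 0.0607, 0.0686]
ee_rot: [0.285, 2.861, -0.036]
ft_force: [1.0, -0.4, -3.5]
width: 0.113
t 11.62 tcp [0.4801 0.0607 0.0686] z [ 0.259 -0.051 -0.964] y [0.197 0.98  0.001] F [ 1.  -0.4 -3.5] w 0.113 q [-0.01  0.04 -0.71  0.56 -0.05  0.18]
[0.59876232 0.03683624 0.11855377] -0.05817356365769791 0.044553767336776726
```

View pics/s10y.png

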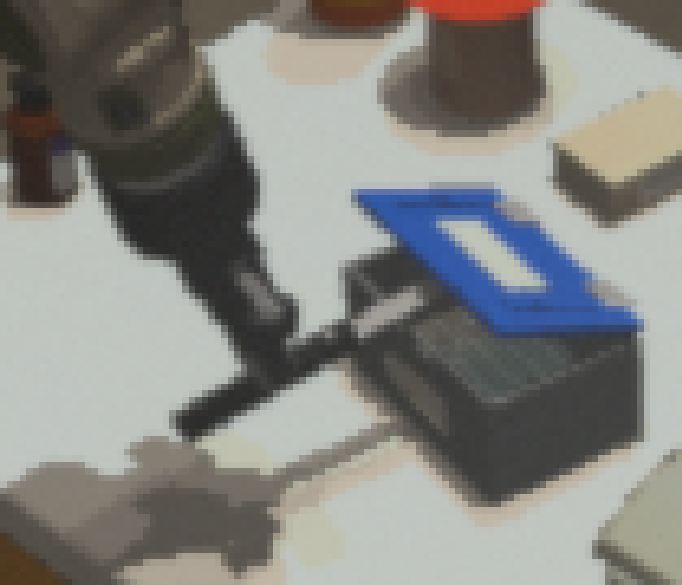

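The cover is lifted about 35° on the blade and the gripper is clear of it. Continuing round the arc.

```bash
python3 -m jog '[{"tx":0,"ty":0,"tz":16.5,"wx":0.05,"wy":0.245,"wz":0,"fingers":5},{"tx":0.5,"ty":-0.1,"tz":16.5,"wx":0.05,"wy":0.245,"wz":0,"fingers":5},{"tx":7.5,"ty":-1.5,"tz":11.5,"wx":0.05,"wy":0.245,"wz":0,"fingers":5},{"tx":7.5,"ty":-1.5,"tz":11.5,"wx":0.05,"wy":0.245,"wz":0,"fingers":5},{"tx":9.4,"ty":-1.9,"tz":9,"wx":0.05,"wy":0.245,"wz":0,"fingers":5},{"tx":9.4,"ty":-1.9,"tz":9,"wx":0.05,"wy":0.245,"wz":0,"fingers":5},{"tx":0,"ty":0,"tz":0,"wx":0,"wy":0,"wz":0,"fingers":5}]' 
python3 -c "
from h import *
s,R=st()
a=bot.grab_frame('scene')[:,:,::-1];cv2.imwrite('pics/s11.png',a)
cv2.imwrite('pics/s11y.png',cv2.resize(a[105:215,170:285],None,fx=5.4,fy=5.4,interpolation=cv2.INTER_NEAREST))
b=np.cross(R[:,1],R[:,2]);b=-b if b[0]<0 else b
tip=s['tcp_pos']-.0162*R[:,2]+.13*b;h=np.array([.557,.041,.074])+.1*np.array([.98,-.197,0]);d=tip-h;print(tip,d@[.98,-.197,0],d[2])"
```

```text
t: 12.55
tcp_pos: [0.513, 0.0536, 0.1398]
ee_rot: [0.311, 3.123, 0.001]
ft_force: [-0.7, 0.2, -0.6]
width: 0.117
t 12.55 tcp [0.513  0.0536 0.1398] z [ 0.003  0.001 -1.   ] y [0.197 0.98  0.001] F [-0.7  0.2 -0.6] w 0.117 q [-0.05  0.23 -0.24  1.1   0.    0.15]
[0.64040607 0.02798218 0.15639829] -0.01561843797795994 0.082398286974645
```

View pics/s11y.png

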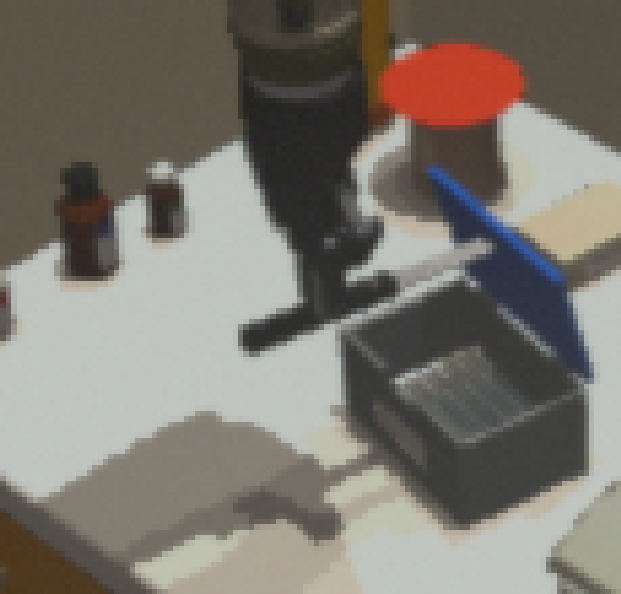

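```bash
python3 -m jog '[{"tx":10.9,"ty":-2.2,"tz":0.5,"wx":0,"wy":0,"wz":0,"fingers":5},{"tx":10.9,"ty":-2.2,"tz":0.5,"wx":0,"wy":0,"wz":0,"fingers":5},{"tx":6,"ty":-1.2,"tz":-1,"wx":0,"wy":0,"wz":0,"fingers":5},{"tx":5.5,"ty":-1.1,"tz":-1,"wx":0,"wy":0,"wz":0,"fingers":5},{"tx":3,"ty":-0.6,"tz":0,"wx":0,"wy":0,"wz":0,"fingers":5},{"tx":0,"ty":0,"tz":0,"wx":0,"wy":0,"wz":0,"fingers":5}]' 
python3 -m jog '[{"tx":3,"ty":-0.6,"tz":0,"wx":0,"wy":0,"wz":0,"fingers":5},{"tx":0,"ty":0,"tz":0,"wx":0,"wy":0,"wz":0,"fingers":5}]' 
python3 -c "
from h import *
s,R=st()
a=bot.grab_frame('scene')[:,:,::-1];cv2.imwrite('pics/s12.png',a)
cv2.imwrite('pics/s12y.png',cv2.resize(a[105:215,170:285],None,fx=5.4,fy=5.4,interpolation=cv2.INTER_NEAREST))
b=np.cross(R[:,1],R[:,2]);b=-b if b[0]<0 else b
tip=s['tcp_pos']-.0162*R[:,2]+.13*b;h=np.array([.557,.041,.074])+.1*np.array([.98,-.197,0]);d=tip-h;print(tip,d@[.98,-.197,0],d[2])"
```

```text
t: 13.35
tcp_pos: [0.5484, 0.0467, 0.1393]
ee_rot: [0.31, 3.124, 0.002]
ft_force: [-1.5, -0.4, -0.3]
width: 0.111
t: 13.6
tcp_pos: [0.5511, 0.0462, 0.1393]
ee_rot: [0.31, 3.124, 0.002]
ft_force: [-0.5, 0.2, -1.2]
width: 0.117
t 13.6 tcp [0.5511 0.0462 0.1393] z [ 0.002  0.001 -1.   ] y [0.197 0.98  0.002] F [-0.5  0.2 -1.2] w 0.117 q [-0.06  0.3  -0.15  1.12  0.    0.14]
[0.67853177 0.02058637 0.15574187] 0.023201720648396484 0.08174186860148162
```

View pics/s12y.png

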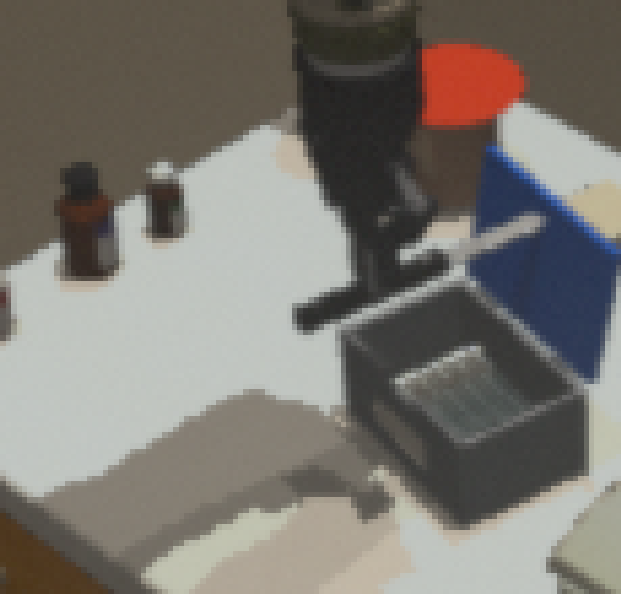

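```bash
python3 -m jog '[{"tx":3,"ty":-0.6,"tz":0,"wx":0,"wy":0,"wz":0,"fingers":5},{"tx":0,"ty":0,"tz":0,"wx":0,"wy":0,"wz":0,"fingers":5}]' 
python3 -m jog '[{"tx":3,"ty":-0.6,"tz":0,"wx":0,"wy":0,"wz":0,"fingers":5},{"tx":0,"ty":0,"tz":0,"wx":0,"wy":0,"wz":0,"fingers":5}]' 
python3 -m jog '[{"tx":3,"ty":-0.6,"tz":0,"wx":0,"wy":0,"wz":0,"fingers":5},{"tx":0,"ty":0,"tz":0,"wx":0,"wy":0,"wz":0,"fingers":5}]'
```

```text
t: 13.9
tcp_pos: [0.5515, 0.046, 0.1384]
ee_rot: [-0.31, -3.123, -0.002]
ft_force: [-5.2, 0.3, 0.4]
width: 0.113
t: 14.15
tcp_pos: [0.5517, 0.0459, 0.1375]
ee_rot: [-0.309, -3.117, -0.003]
ft_force: [-11.0, 2.1, 0.1]
width: 0.115
t: 14.4
tcp_pos: [0.5519, 0.0458, 0.1366]
ee_rot: [-0.308, -3.112, -0.003]
ft_force: [-16.6, 2.7, 0.1]
width: 0.115
```

```bash
python3 -m jog '[{"tx":-15,"ty":3,"tz":0,"wx":0,"wy":0,"wz":0,"fingers":5},{"tx":-25,"ty":5,"tz":3,"wx":0,"wy":0,"wz":0,"fingers":5},{"tx":-35,"ty":7,"tz":10,"wx":0,"wy":0,"wz":0,"fingers":5},{"tx":-35,"ty":7,"tz":15,"wx":0,"wy":0,"wz":0,"fingers":5},{"tx":-30,"ty":6,"tz":15,"wx":0,"wy":0,"wz":0,"fingers":5},{"tx":0,"ty":0,"tz":0,"wx":0,"wy":0,"wz":0,"fingers":5}]' 
python3 -c "
from h import *
s,R=st()
a=bot.grab_frame('scene')[:,:,::-1];cv2.imwrite('pics/s13.png',a)
cv2.imwrite('pics/s13y.png',cv2.resize(a[105:215,170:285],None,fx=5.4,fy=5.4,interpolation=cv2.INTER_NEAREST))
a=bot.grab_frame('wrist')[:,:,::-1];cv2.imwrite('pics/w13.png',a)
"
```

```text
t: 15.15
tcp_pos: [0.4195, 0.0727, 0.1839]
ee_rot: [0.309, 3.122, 0.002]
ft_force: [-0.1, 0.2, -1.5]
width: 0.117
t 15.15 tcp [0.4195 0.0727 0.1839] z [ 0.005  0.001 -1.   ] y [0.196 0.981 0.002] F [-0.1  0.2 -1.5] w 0.117 q [-0.02  0.03 -0.36  1.17  0.    0.18]
```

View pics/s13y.png

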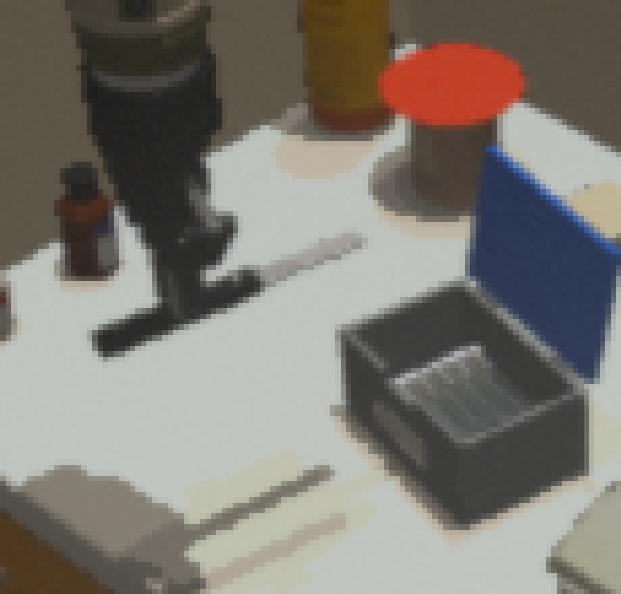

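View pics/w13.png

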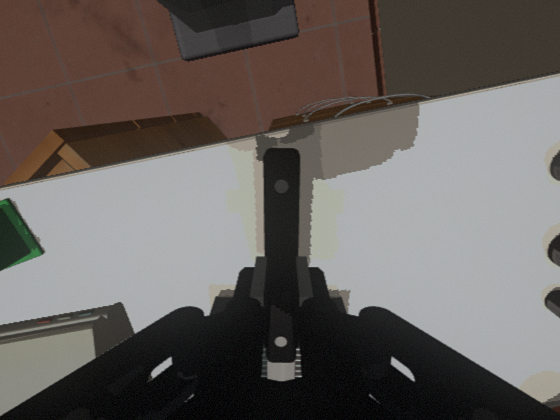

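```bash
python3 -m jog '[{"tx":0.6,"ty":-27.8,"tz":0,"wx":0,"wy":0,"wz":0.93,"fingers":5},{"tx":0.6,"ty":-27.8,"tz":0,"wx":0,"wy":0,"wz":0.93,"fingers":5},{"tx":0.6,"ty":-27.8,"tz":0,"wx":0,"wy":0,"wz":0.93,"fingers":5},{"tx":0.6,"ty":-27.8,"tz":0,"wx":0,"wy":0,"wz":0.93,"fingers":5},{"tx":0.6,"ty":-27.8,"tz":0,"wx":0,"wy":0,"wz":0.93,"fingers":5},{"tx":0.6,"ty":-27.8,"tz":0,"wx":0,"wy":0,"wz":0.93,"fingers":5},{"tx":0.6,"ty":-27.8,"tz":0,"wx":0,"wy":0,"wz":0.93,"fingers":5},{"tx":0.6,"ty":-27.8,"tz":0,"wx":0,"wy":0,"wz":0.93,"fingers":5}]' 
python3 -m jog '[{"tx":0.7,"ty":-27.8,"tz":0,"wx":0,"wy":0,"wz":0.93,"fingers":5},{"tx":0.7,"ty":-27.8,"tz":0,"wx":0,"wy":0,"wz":0.93,"fingers":5},{"tx":0.7,"ty":-27.8,"tz":0,"wx":0,"wy":0,"wz":0.93,"fingers":5},{"tx":0.7,"ty":-27.8,"tz":0,"wx":0,"wy":0,"wz":0.93,"fingers":5},{"tx":0,"ty":0,"tz":0,"wx":0,"wy":0,"wz":0,"fingers":5}]' 
python3 -c "
from h import *
st()"
```

```text
t: 16.25
tcp_pos: [0.4256, -0.1518, 0.1816]
ee_rot: [-1.649, 2.674, 0.003]
ft_force: [0.6, 0.0, 0.3]
width: 0.113
t: 16.88
tcp_pos: [0.4282, -0.2637, 0.1813]
ee_rot: [2.407, -2.018, -0.004]
ft_force: [-0.9, -0.1, -0.4]
width: 0.114
t 16.88 tcp [ 0.4282 -0.2637  0.1813] z [-0.002  0.001 -1.   ] y [-0.985 -0.175  0.002] F [-0.9 -0.1 -0.4] w 0.114 q [-0.71  0.19 -0.19  1.19 -0.   -2.46]
```

```bash
python3 -m jog '[{"tx":-0.9,"ty":2.6,"tz":-25,"wx":0,"wy":0,"wz":-0.03,"fingers":5},{"tx":0,"ty":0,"tz":-40,"wx":0,"wy":0,"wz":0,"fingers":5},{"tx":0,"ty":0,"tz":-35,"wx":0,"wy":0,"wz":0,"fingers":5},{"tx":0,"ty":0,"tz":-16,"wx":0,"wy":0,"wz":0,"fingers":5},{"tx":0,"ty":0,"tz":0,"wx":0,"wy":0,"wz":0,"fingers":5}]' 
python3 -c "
from h import *
st()
a=bot.grab_frame('wrist')[:,:,::-1];cv2.imwrite('pics/w14.png',a)"
```

```text
t: 17.5
tcp_pos: [0.4258, -0.2572, 0.0646]
ee_rot: [-2.405, 2.022, 0.009]
ft_force: [0.1, 0.5, -0.2]
width: 0.118
t 17.5 tcp [ 0.4258 -0.2572  0.0646] z [-0.004  0.004 -1.   ] y [-0.985 -0.172  0.004] F [ 0.1  0.5 -0.2] w 0.118 q [-0.7   0.27 -0.39  0.92  0.   -2.45]
```

View pics/w14.png

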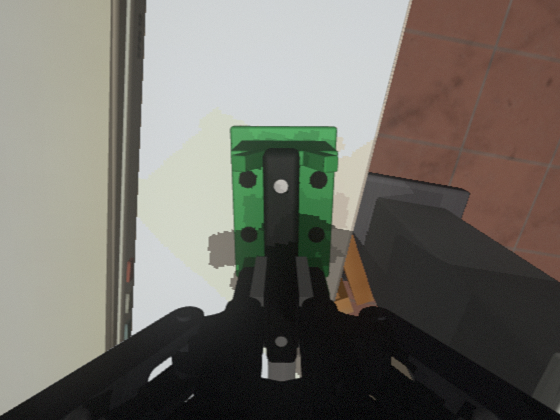

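```bash
python3 -m jog '[{"tx":1.3,"ty":-3.5,"tz":0,"wx":0,"wy":0,"wz":0,"fingers":5},{"tx":0,"ty":0,"tz":-8,"wx":0,"wy":0,"wz":0,"fingers":5},{"tx":0,"ty":0,"tz":-6,"wx":0,"wy":0,"wz":0,"fingers":5},{"tx":0,"ty":0,"tz":-4,"wx":0,"wy":0,"wz":0,"fingers":5},{"tx":0,"ty":0,"tz":0,"wx":0,"wy":0,"wz":0,"fingers":5}]' 
python3 -c "
from h import *
st()
a=bot.grab_frame('wrist')[:,:,::-1];cv2.imwrite('pics/w15.png',a)"
```

```text
t: 18.18
tcp_pos: [0.4276, -0.2618, 0.0479]
ee_rot: [2.406, -2.02, -0.005]
ft_force: [-0.4, 0.2, -1.2]
width: 0.113
t 18.18 tcp [ 0.4276 -0.2618  0.0479] z [-0.002  0.002 -1.   ] y [-0.985 -0.173  0.002] F [-0.4  0.2 -1.2] w 0.113 q [-0.71  0.29 -0.41  0.88 -0.   -2.45]
```

View pics/w15.png

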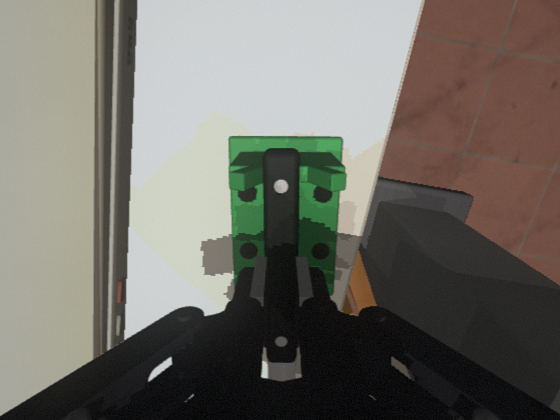

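```bash
python3 -m jog '[{"tx":0,"ty":0.4,"tz":-2,"wx":0,"wy":0,"wz":0,"fingers":5},{"tx":0,"ty":0,"tz":-1,"wx":0,"wy":0,"wz":0,"fingers":5},{"tx":0,"ty":0,"tz":0,"wx":0,"wy":0,"wz":0,"fingers":5}]'
```

```text
t: 18.6
tcp_pos: [0.4278, -0.2619, 0.0454]
ee_rot: [2.405, -2.02, -0.003]
ft_force: [-2.5, -0.5, 1.1]
width: 0.111
```

Contact is just starting. Releasing in steps.

```bash
python3 -m jog '[{"tx":0,"ty":0,"tz":-0.8,"wx":0,"wy":0,"wz":0,"fingers":5},{"tx":0,"ty":0,"tz":0,"wx":0,"wy":0,"wz":0,"fingers":18},{"tx":0,"ty":0,"tz":0,"wx":0,"wy":0,"wz":0,"fingers":26},{"tx":0,"ty":0,"tz":0,"wx":0,"wy":0,"wz":0,"fingers":36},{"tx":0,"ty":0,"tz":0,"wx":0,"wy":0,"wz":0,"fingers":45},{"tx":0,"ty":0,"tz":0,"wx":0,"wy":0,"wz":0,"fingers":45}]'
python3 -c "
from h import *
st()
a=bot.grab_frame('wrist')[:,:,::-1];cv2.imwrite('pics/w16.png',a)"
```

```text
t: 19.35
tcp_pos: [0.428, -0.2617, 0.0445]
ee_rot: [2.406, -2.02, -0.003]
ft_force: [0.2, 0.8, -0.2]
width: 0.529
t 19.35 tcp [ 0.428  -0.2617  0.0445] z [-0.002  0.001 -1.   ] y [-0.985 -0.173  0.001] F [ 0.2  0.8 -0.2] w 0.529 q [-0.71  0.29 -0.42  0.87 -0.   -2.45]
```

View pics/w16.png

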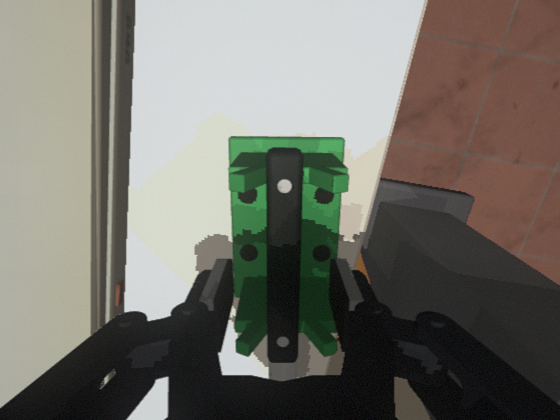

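The handle lies in both notches, between the ribs at rows 170 and 330, and the fingers are clear of it. Raising the arm and checking.

```bash
python3 -m jog '[{"tx":0,"ty":0,"tz":15,"wx":0,"wy":0,"wz":0,"fingers":50},{"tx":0,"ty":0,"tz":40,"wx":0,"wy":0,"wz":0,"fingers":50},{"tx":0,"ty":0,"tz":55,"wx":0,"wy":0,"wz":0,"fingers":50},{"tx":0,"ty":0,"tz":55,"wx":0,"wy":0,"wz":0,"fingers":50},{"tx":-5,"ty":-55,"tz":30,"wx":0,"wy":0,"wz":0,"fingers":50},{"tx":-15,"ty":-50,"tz":0,"wx":0,"wy":0,"wz":0,"fingers":50},{"tx":-15,"ty":-40,"tz":0,"wx":0,"wy":0,"wz":0,"fingers":50},{"tx":0,"ty":0,"tz":0,"wx":0,"wy":0,"wz":0,"fingers":50}]'
python3 -c "
from h import *
st()
a=bot.grab_frame('scene')[:,:,::-1];cv2.imwrite('pics/s17.png',cv2.resize(a[100:340,150:470],None,fx=2.4,fy=2.4))
a=bot.grab_frame('top')[:,:,::-1];cv2.imwrite('pics/t17.png',a);cv2.imwrite('pics/t17z.png',cv2.resize(a[235:290,275:365],None,fx=8,fy=8,interpolation=cv2.INTER_CUBIC))
a=bot.grab_frame('wrist')[:,:,::-1];cv2.imwrite('pics/w17.png',a)"
```

```text
t: 20.4
tcp_pos: [0.3919, -0.4091, 0.24]
ee_rot: [2.401, -2.025, -0.002]
ft_force: [-0.9, 0.7, 0.6]
width: 0.583
t 20.4 tcp [ 0.3919 -0.4091  0.24  ] z [-0.001  0.    -1.   ] y [-0.986 -0.169  0.001] F [-0.9  0.7  0.6] w 0.583 q [-0.95  0.29  0.09  1.37 -0.   -2.69]
```

View pics/s17.png

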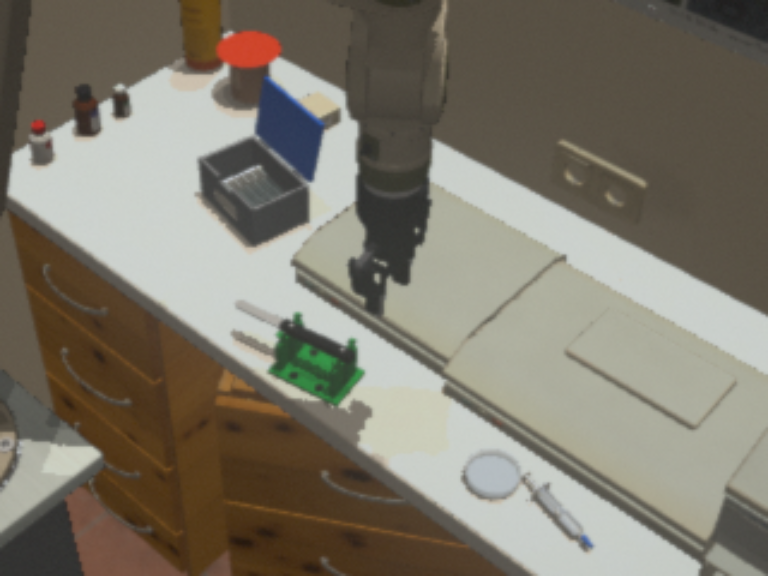

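View pics/t17.png

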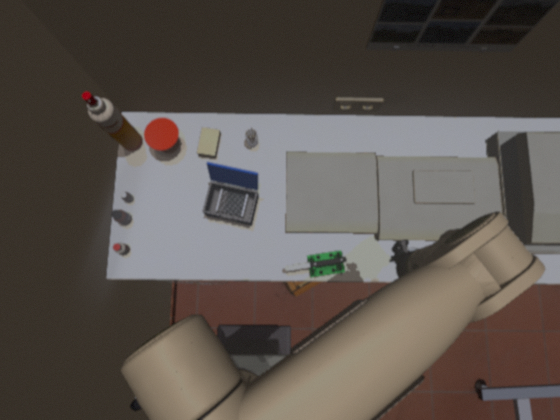

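View pics/t17z.png

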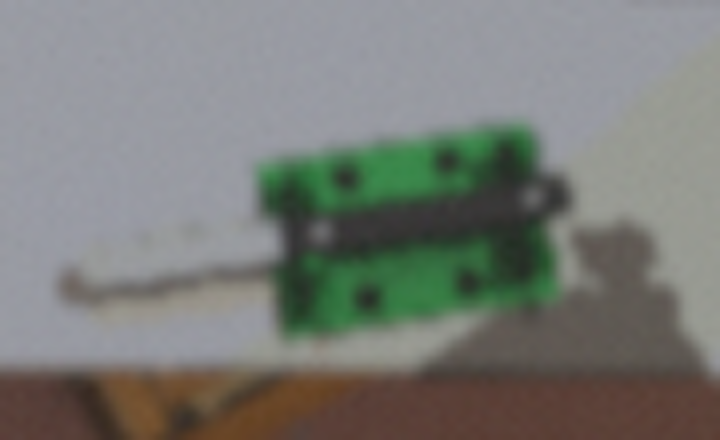

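Run:
```python
from h import *
cs=cal('scene')
ex=np.array([.981,-.196,0]);ey=np.array([.196,.981,0]);n=np.array([.606,.0305,0])-.05*ex
h=n+.1*ex+[0,0,.074]
for th in(1.5,1.6,1.7,1.8):
  u=-np.cos(th)*ex+np.array([0,0,np.sin(th)]);w=np.sin(th)*ex+np.cos(th)*np.array([0,0,1])
  X=[h+.1*u+s*.075*ey+k*.008*w for k in(0,1) for s in(1,-1)]
  print(th,((proj(cs,X)-[170,105]+.4)*5.4).round(0).tolist())
print('base',((proj(cs,[h+.075*ey,h-.075*ey])-[170,105]+.4)*5.4).round(0).tolist())
```

```text
1.5 [[449.0, 159.0], [580.0, 271.0], [459.0, 154.0], [591.0, 266.0]]
1.6 [[461.0, 154.0], [593.0, 265.0], [471.0, 150.0], [604.0, 261.0]]
1.7 [[474.0, 149.0], [606.0, 260.0], [484.0, 147.0], [616.0, 257.0]]
1.8 [[486.0, 147.0], [619.0, 257.0], [496.0, 145.0], [629.0, 255.0]]
base [[464.0, 276.0], [591.0, 389.0]]
```

The cover's free corners, seen at (488,147) and (620,250), match a 1.8 rad opening (predicted (486,147) and (619,257)). Handing in.

```bash
python3 -c "
from plant import bot
print(bot.job_done())"
```

```text
the job is handed in; nothing more can be done
None
```

The job is done and handed in at about 20.6 s of the 59 s allowed; no verdict is reported.

- **What I did:** I took the spatula from its rest and pushed the blade about 37 mm into the notch. Levering it over the notch floor by 20° lifted the cover's front edge about 5 mm. I then lifted further on the blade tip to about 35° and swung the cover back. Only the blade touched the cover.
- **Cover:** pushing against it at the end met a firm stop at about 17 N. The cover stayed put when I backed off, and its corners in the picture fit 1.8 rad.
- **Spatula:** it is back in both rest notches, within about 1 px of where it lay at the start in the top view.
- **Other things:** the bottles, dish and syringe look unmoved in the scene view. I checked this by eye rather than measuring it; in the last top view the arm hid the dish and syringe.
- **Odd readings:** the finger opening read about 10 mm on the 16 mm handle, but the grip held without slipping. The blade-height estimate from the two cameras was several mm off from the arm's own position, so I went by the arm's position, and the blade went in without resistance.

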